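# Open the red grit hopper's slide gate

### The job

Two stone-graining grit hoppers stand on the print-studio table. The one with the red knob has run empty and is to be brushed out: take its red knob, draw its slide gate straight out until it hits its end stop, then let go. Leave the blue-knobbed hopper's gate just as it is.

Things in the scene. Friction and masses are not known exactly. Their poses are not given: they have to be found in the camera images.
- red_knob (a point): Centre of the red knob of the gate to open: upright cylinder, 32 mm diameter, 50 mm tall, on a 12 mm tall neck near the outer end of the flat gate plate (72 mm wide, its top 35 mm below this point). It moves with the gate and does not turn. Axes: z up; the gate draws out level along this point's -x, roughly towards the robot; the hopper is fixed to the table on the +x side.
- red_gate (a joint): How far the red gate is drawn out, in m: 0 shut, 0.100 at its end stop. Starts 0 to 0.030; about 3 N of friction; stays where left. Shut, the round bin (170 mm diameter, red band, rim 116 mm above the knob's centre) begins 90 mm from the knob's axis. Guide rails flank the plate (tops 29 mm below the knob's centre) and end in black stops.
- blue_knob (a point): Centre of the blue knob of the other, otherwise identical hopper (blue band and knob, same sizes and axes). Its gate is to be left alone.
- blue_gate (a joint): How far the blue gate is drawn out, in m: 0 shut, 0.100 at its end stop. Starts shut or up to 30 mm open.

How it is judged (in metres and radians):
At the end, for the whole second after the job is handed in: The red gate is at its end stop (drawn out at least 90 of its 100 mm) and at rest; the blue knob is within 10 mm of where it started (value of joint red_gate above 0.09 m and velocity of joint red_gate between -0.01 and 0.01 m/s and distance of blue_knob from where it was at the start of the episode below 0.01 m); the robot touches nothing.
It fails at once if the blue gate is moved by more than 10 mm (distance of blue_knob from where it was at the start of the episode above 0.01 m).
It also fails if it takes over 29 s, if anything falls off the work surface, if the arm or the gripper's body presses on something with over 40 N, if the wrist force passes 120 N, or if a joint passes its speed limit or range.

### The arm

A 7-joint arm with a two-finger parallel gripper is mounted at the origin on the work surface. World frame = base frame: x ahead of the robot, y to its left, z up, the work surface at z = 0. Lengths are in mm, angles in rad, forces in N, time in s.
With the tool pointing down it reaches from about 400 to 875 mm from the base axis. Payload 4.4 kg.
Tool frame: the origin (TCP) lies at the very end of the fingers, on their centre line; the grasp point (between the pads) lies 19 mm behind it; y points along the fingers, z is the direction in which the jaws open and shut, and the axes are right-handed (so a half turn about y gives the same grasp; the last joint's range is limited). The gripper opens to 85 mm and grips with 20 to 120 N. Pads are 22 mm wide; open, the fingers measure 114 mm over their backs; the gripper's body (76 mm by 85 mm) begins 54 mm behind the grasp point. The pads swing forward as they close: fully open they stand 13 mm farther back than shut.
Start: joints at [-1.397, 0.628, 0.038, 1.517, -0.027, 0.996, -0.02], TCP at [154.355, 631.421, 231.313] pointing down, gripper open.
Joint ranges: [-3.06, 3.06], [-0.37, 2.12], [-1.25, 1.32], [0.18, 2.47], [-1.1, 4.24], [0.23, 1.98], [-2.94, 2.94]. Speed limits (rad/s): [2.57, 2.57, 3.14, 3.14, 3.14, 3.14, 3.14].

### API

Orientations are given as [roll, pitch, yaw] about the fixed x, y, z axes, in that order (R = Rz(yaw) Ry(pitch) Rx(roll)).
In Python, from cell import * gives the robot as it stands.
- The arm moves only by the tool apply_moves, never from a script. Its argument "targets" is a list of rows, each a list of 6 numbers: the shift along the tool's x, y, z in units of 40 mm (1.0 is 40 mm), then the turn, a rotation vector about the tool's x, y, z in units of 8 degrees (1.0 is 8 degrees). A call has 1 to 12 rows; each row shifts and turns the commanded pose from where the row before left it, along the tool's axes as they then stand; what a row does not reach is not made up. A row lasts 1/8 s, in which the tool goes at most 62.5 mm and 10.7 degrees, less where a joint would pass 70% of its speed; a pose out of reach is approached as far as the arm can. A call is refused whole if a number of a shift passes 1 or a number of a turn 1, either way. A call with a gripper value outside its range is refused whole. "jaw" is the gripper command: -1 is shut, 1 is fully open, values between are in proportion, set as the call begins (left out, the last holds). The fingers move at their own pace and stop on an object; the grip force is fixed at half the most. Time passes only in rows, so rows that do not move let the fingers close. It gives the time, the measured TCP pose, the force and the opening at its end, in the units of the state.
- read_state(): the state, without advancing time (a new reading comes with each control period).
- get_image(name): name is "scene" or "top"; returns the picture (384x512x3 uint8, red, green, blue); there is no depth.
- calibration(name): a dict with "fx", "fy", "cx", "cy" (pixels), "world_from_camera" (4x4, takes a point from camera to world coordinates). Camera axes: x right, y down, z forward; pixel columns grow to the right and rows downward; lengths in mm; the calibration is good to about 2 mm. A picture is of the moment at which its call begins. calibration takes no time and is no camera call.
- finish_job(): hands the job in, once; it reports no verdict.
The state is a dict: "clock": time; "qpos": joint angles; "qd": joint speeds; "tau": joint torques, N m; "eef_pos": TCP position; "tool_rot": TCP orientation; "force": force on the tool from outside, world axes, zero at the start; "torque": the same for the moment, N m; "width": finger opening in mm.
Only numpy, scipy, OpenCV 4.12 (cv2) and the standard library are available. Lean on these libraries where they do the work, as an engineer would, in place of code of your own. Each camera call takes 0.05 s, during which the arm holds its last target. There are 200 camera calls.

## Working session

There is one attempt and no reset: what is moved stays moved. The work goes in short steps, Python scripts to look and compute and a tool call to move; the robot and the scene stay as the last step left them, time stands still between calls to the robot, and variables do not carry over. Pictures are saved under pics/ and viewed, about 8 in all and at most 12, crops included, and the job is handed in when it is done.

Besides the shell and the picture viewer there is one more tool, called after "Emit:" as name([rows], argument=value, ...), one row to a line, values as JSON. apply_moves: Moves the arm, as the interface text tells. Its arguments: {"type":"object","properties":{"targets":{"type":"array"},"jaw":{"type":"number"}},"required":["targets"]}

```bash
mkdir -p pics; python3 - <<'E'
from cell import *
import cv2
s=read_state(); print(s)
for n in("scene","top"):
    im=get_image(n); cv2.imwrite(f"pics/{n}0.png",im[:,:,::-1]); print(n,calibration(n))
a=cv2.imread("pics/scene0.png");b=cv2.imread("pics/top0.png")
E
```

```text
{'clock': 0.0, 'qpos': array([-1.39680921,  0.62935462,  0.0384421 ,  1.51836976, -0.02699155,
        0.99628603, -0.01997149]), 'qd': array([ 0.0022622 , -0.00010023,  0.00172561,  0.00154685,  0.00123291,
       -0.00050009, -0.00065885]), 'tau': array([ 2.84442995e-04, -5.63417423e+01,  1.22614793e+00, -1.93434674e+01,
        1.10481508e-02,  1.06311188e-02,  1.97582345e-06]), 'eef_pos': array([154.19878593, 630.80373644, 230.38302154]), 'tool_rot': array([-1.57269575e+00, -3.26368722e-05, -2.39754146e-01]), 'force': array([-0.05833562,  0.93413713, -0.62623187]), 'torque': array([-0.05365662,  0.00688315, -0.01778332]), 'width': 85.49409883457625}
scene {'fx': 393.38242335156434, 'fy': 393.38242335156434, 'cx': 260.0741858907867, 'cy': 197.0640912319475, 'world_from_camera': array([[-8.34084836e-01,  4.51141994e-01, -3.17448244e-01,
         9.53637146e+02],
       [ 5.51595595e-01,  6.75104095e-01, -4.89874229e-01,
         3.93219619e+02],
       [-6.69222753e-03, -5.83699719e-01, -8.11942025e-01,
         7.94458358e+02],
       [ 0.00000000e+00,  0.00000000e+00,  0.00000000e+00,
         1.00000000e+00]])}
top {'fx': 481.2506485838717, 'fy': 481.2506485838717, 'cx': 264.0186497114883, 'cy': 185.80244746381226, 'world_from_camera': array([[-8.22195594e-03, -9.96747154e-01,  8.01717620e-02,
         5.75257820e+02],
       [-9.99689020e-01,  6.30562361e-03, -2.41267829e-02,
        -7.15836511e+00],
       [ 2.35427692e-02, -8.03451996e-02, -9.96489030e-01,
         1.10179348e+03],
       [ 0.00000000e+00,  0.00000000e+00,  0.00000000e+00,
         1.00000000e+00]])}
```

View pics/scene0.png

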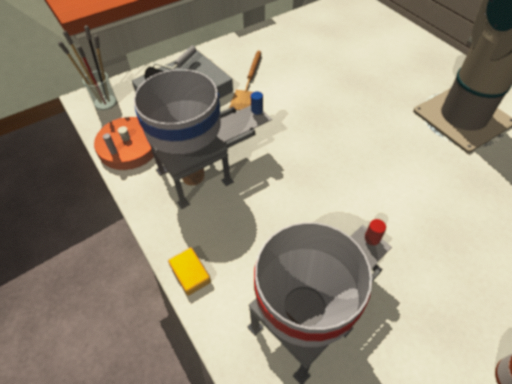

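View pics/top0.png

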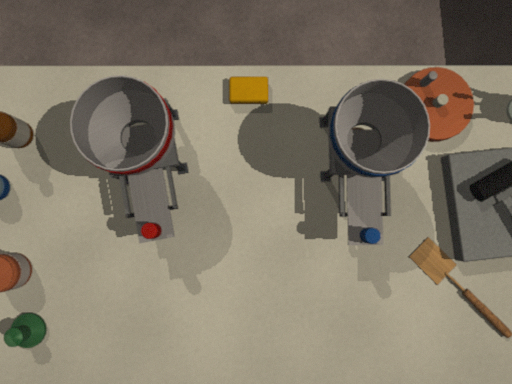

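The top view shows the red knob at about (151,231) and the blue one at (371,236). In the scene view they are at (376,232) and (257,103). I'll triangulate the red knob and take the gate's axis from the plate and rail edges.

```bash
cat >h.py <<'E'
from cell import *
import cv2, numpy as np
def ray(n,uv):
    c=calibration(n);T=c["world_from_camera"]
    d=T[:3,:3]@[(uv[0]-c["cx"])/c["fx"],(uv[1]-c["cy"])/c["fy"],1]
    return T[:3,3],d/np.linalg.norm(d)
def plane(n,uv,z):
    o,d=ray(n,uv);return o+d*(z-o[2])/d[2]
def tri(a,b):
    (o1,d1),(o2,d2)=ray("scene",a),ray("top",b)
    t=np.linalg.lstsq(np.c_[d1,-d2],o2-o1,rcond=None)[0]
    p,q=o1+d1*t[0],o2+d2*t[1];return (p+q)/2,np.linalg.norm(p-q)
def blob(im,box,col):
    h=cv2.cvtColor(im,cv2.COLOR_BGR2HSV);H,S,V=cv2.split(h)
    m=((S>150)&(V>50)&(((H<8)|(H>172)) if col=="red" else ((H>100)&(H<130)))).astype(np.uint8)
    k=np.zeros_like(m);x0,y0,x1,y1=box;k[y0:y1,x0:x1]=m[y0:y1,x0:x1]
    n,l,st,c=cv2.connectedComponentsWithStats(k);i=1+np.argmax(st[1:,4]);return c[i],st[i]
E
python3 - <<'E'
from h import *
s=cv2.imread("pics/scene0.png");t=cv2.imread("pics/top0.png")
for col,bs,bt in(("red",(360,210,395,255),(130,215,175,245)),("blue",(245,88,270,120),(355,222,385,250))):
    a,sa=blob(s,bs,col);b,sb=blob(t,bt,col);print(col,a,sa,b,sb,tri(a,b))
crop=cv2.resize(t[150:260,100:210],None,fx=5,fy=5,interpolation=cv2.INTER_CUBIC);cv2.imwrite("pics/c1.png",crop)
E
```

```text
red [375.4591195  230.66352201] [366 219  20  25 318] [150.46456693 230.2519685 ] [141 223  20  16 254] (array([565.69033374, 192.47318705, 154.01028138]), np.float64(0.6902016704741145))
blue [256.37878788  96.42424242] [252  93  10   8  66] [371.46285714 235.34857143] [364 229  16  14 175] (array([ 552.49194305, -237.27478928,  168.99472841]), np.float64(0.2729839994769066))
```

View pics/c1.png

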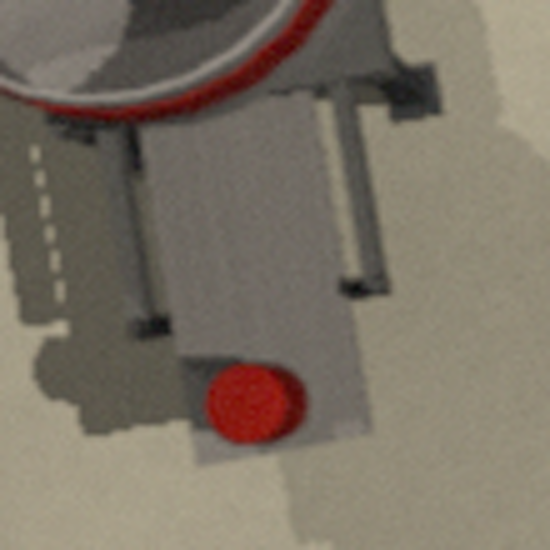

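The crop shows the top disc of the red knob at about (247,403). The plate's left edge runs from (150,150) to (198,465), its right edge from (315,100) to (372,430), and its end corners are (198,465) and (372,430).

```bash
python3 - <<'E'
from h import *
f=lambda u,z:plane("top",(100+(u[0]-2)/5,150+(u[1]-2)/5),z)
for zk in(148,154):
    print(zk,"disc",f((247,403),zk+25)[:2])
    for a,b in(((150,150),(198,465)),((315,100),(372,430))):
        p,q=f(a,zk-35),f(b,zk-35);d=p-q;print(q[:2],np.arctan2(d[1],d[0]))
    p,q=f((198,465),zk-35),f((372,430),zk-35);d=p-q;print("end",np.linalg.norm(d),np.arctan2(-d[0],d[1]))
# scene top / bottom rows of knob -> heights
for v in(219,243):
    o,d=ray("scene",(376,v))
    # intersect with vertical plane through knob axis, facing the camera
    n=np.array([d[0],d[1],0]);p=np.array([566,193,0.]);print(o+d*(n@(p-o))/(n@d))
E
```

```text
148 disc [566.22532557 190.99723789]
[540.73809708 223.31430639] 0.16322451715648445
[554.26224613 153.0531831 ] 0.1774597181720938
end 71.55087737760162 0.19015839828160605
154 disc [566.28367542 189.71715395]
[540.9475628  221.91579795] 0.16322451715648476
[554.38964729 152.08101924] 0.17745971817209388
end 71.11670657067954 0.19015839828160608
[569.53297096 186.43740045 190.22653947]
[561.45259808 202.34333334 116.90239514]
```

Emit:
apply_moves([
  [0,-0.9,0,0,-0.75,0],
  [0,-0.9,0,0,-0.75,0],
  [0,-0.9,0,0,-0.75,0],
  [0,-0.9,0,0,-0.75,0],
  [0.5,0,-0.8,0,0,0],
  [0.5,0,-0.8,0,0,0],
  [0.5,0,-0.8,0,0,0],
  [0.5,0,-0.8,0,0,0],
  [0.5,0,-0.8,0,0,0],
], jaw=1)

```text
clock: 1.23
eef_pos: [281.9, 490.5, 374.9]
tool_rot: [-1.571, 0.0, 0.179]
force: [0.3, 0.8, 0.3]
width: 85.3
```

Emit:
apply_moves([
  [0.51,0,-0.78,0,0,0],
  [0.51,0,-0.78,0,0,0],
  [0.51,0,-0.78,0,0,0],
  [0.51,0,-0.78,0,0,0],
  [0.51,0,-0.78,0,0,0],
  [0.51,0,-0.78,0,0,0],
  [0.51,0,-0.78,0,0,0],
  [0.51,0,-0.78,0,0,0],
  [0.51,0,-0.78,0,0,0],
  [0.51,0,-0.78,0,0,0],
  [0.51,0,-0.78,0,0,0],
])

```text
clock: 2.6
eef_pos: [563.7, 193.0, 374.9]
tool_rot: [-1.571, 0.001, 0.179]
force: [-0.1, 1.5, -0.2]
width: 85.3
```

Emit:
apply_moves([
  [0.05,0.7,-0.06,0,0,0],
  [0,0.7,0,0,0,0],
  [0,0.7,0,0,0,0],
  [0,0.7,0,0,0,0],
  [0,0.7,0,0,0,0],
  [0,0.5,0,0,0,0],
  [0,0,0,0,0,0],
])

```text
clock: 3.48
eef_pos: [564.2, 191.6, 213.5]
tool_rot: [-1.572, 0.004, 0.179]
force: [-0.4, 0.4, 0.2]
width: 85.4
```

```bash
python3 - <<'E'
from h import *
s=get_image("scene")[:,:,::-1]; t=get_image("top")[:,:,::-1]
st=read_state();print(st["eef_pos"],st["force"])
a=cv2.resize(s[130:290,300:460],(480,480),interpolation=cv2.INTER_CUBIC)
b=cv2.resize(t[140:260,80:200],(320,320),interpolation=cv2.INTER_CUBIC)
o=np.zeros((480,800,3),np.uint8);o[:,:480]=a;o[:320,480:]=b;cv2.imwrite("pics/c2.png",o)
E
```

```text
[565.84584119 192.11117141 215.65553332] [ 0.40765405 -0.54547909 -1.01818511]
```

View pics/c2.png

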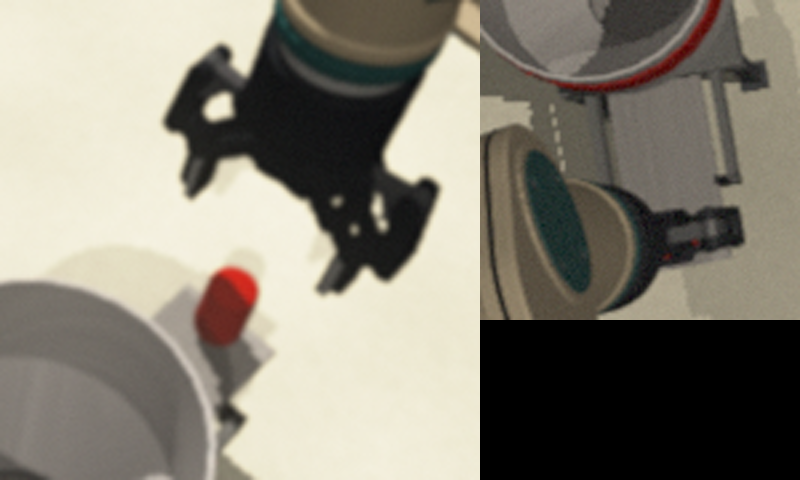

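In the scene crop the fingertips are at (190,190) and (327,290). They straddle the knob's top at (237,283), and the midpoint projected straight down lands on the knob, so I descend and grip.

Emit:
apply_moves([
  [0,0.5,0,0,0,0],
  [0,0.5,0,0,0,0],
  [0,0.5,0,0,0,0],
  [0,0.3,0,0,0,0],
  [0,0.2,0,0,0,0],
  [0,0,0,0,0,0],
])

```text
clock: 4.32
eef_pos: [565.6, 192.1, 135.3]
tool_rot: [-1.571, 0.0, 0.179]
force: [-0.4, -0.4, -0.2]
width: 85.8
```

Emit:
apply_moves([
  [0,0,0,0,0,0],
  [0,0,0,0,0,0],
  [0,0,0,0,0,0],
  [0,0,0,0,0,0],
  [0,0,0,0,0,0],
  [0,0,0,0,0,0],
  [0,0,0,0,0,0],
  [0,0,0,0,0,0],
], jaw=-1)

```text
clock: 5.32
eef_pos: [566.1, 191.0, 136.0]
tool_rot: [-1.572, -0.001, 0.179]
force: [-1.3, -3.0, 5.0]
width: 30.9
```

Gripped: the opening is 31 mm on a 32 mm knob. Drawing it out.

Emit:
apply_moves([
  [-0.15,0,0,0,0,0],
  [-0.25,0,0,0,0,0],
  [-0.3,0,0,0,0,0],
  [-0.3,0,0,0,0,0],
  [-0.3,0,0,0,0,0],
  [-0.2,0,0,0,0,0],
  [0,0,0,0,0,0],
])

```text
clock: 6.2
eef_pos: [506.5, 180.1, 136.0]
tool_rot: [-1.572, -0.0, 0.178]
force: [0.1, -5.0, 7.2]
width: 30.9
```

Emit:
apply_moves([
  [-0.1,0,0,0,0,0],
  [-0.1,0,0,0,0,0],
  [0,0,0,0,0,0],
])

```text
clock: 6.58
eef_pos: [499.6, 178.8, 136.0]
tool_rot: [-1.572, -0.002, 0.178]
force: [1.7, -3.7, 5.6]
width: 30.9
```

Emit:
apply_moves([
  [-0.1,0,0,0,0,0],
  [-0.1,0,0,0,0,0],
  [0,0,0,0,0,0],
])

```text
clock: 6.95
eef_pos: [491.7, 177.4, 136.0]
tool_rot: [-1.572, -0.002, 0.178]
force: [2.0, -5.2, 5.4]
width: 30.7
```

Emit:
apply_moves([
  [-0.1,0,0,0,0,0],
  [-0.1,0,0,0,0,0],
  [0,0,0,0,0,0],
])

```text
clock: 7.32
eef_pos: [485.8, 176.3, 136.0]
tool_rot: [-1.572, -0.006, 0.178]
force: [6.8, -3.7, 1.7]
width: 30.9
```

Emit:
apply_moves([
  [-0.1,0,0,0,0,0],
  [0,0,0,0,0,0],
])

```text
clock: 7.58
eef_pos: [485.9, 176.4, 136.1]
tool_rot: [-1.571, -0.013, 0.178]
force: [15.8, -2.5, -7.9]
width: 30.6
```

Emit:
apply_moves([
  [-0.1,0,0,0,0,0],
  [0,0,0,0,0,0],
])

```text
clock: 7.82
eef_pos: [485.9, 176.4, 136.2]
tool_rot: [-1.571, -0.021, 0.178]
force: [24.1, -1.5, -16.2]
width: 30.9
```

The force rose to 24 N with no movement at x = 485.9, after 81.5 mm of travel, so this looks like the end stop. I'll ease the load off, open and lift.

Emit:
apply_moves([
  [0.1,0,0,0,0,0],
  [0.1,0,0,0,0,0],
  [0,0,0,0,0,0],
])

```text
clock: 8.2
eef_pos: [485.7, 176.3, 136.1]
tool_rot: [-1.572, -0.005, 0.179]
force: [5.4, -5.3, 3.3]
width: 30.6
```

Emit:
apply_moves([
  [0,0,0,0,0,0],
  [0,0,0,0,0,0],
  [0,0,0,0,0,0],
  [0,0,0,0,0,0],
  [0,0,0,0,0,0],
  [0,0,0,0,0,0],
  [0,0,0,0,0,0],
  [0,0,0,0,0,0],
], jaw=1)

```text
clock: 9.2
eef_pos: [482.9, 177.1, 135.3]
tool_rot: [-1.571, 0.0, 0.179]
force: [-0.3, 0.8, -0.2]
width: 85.2
```

Emit:
apply_moves([
  [0,-0.3,0,0,0,0],
  [0,-0.5,0,0,0,0],
  [0,-0.8,0,0,0,0],
  [0,-0.8,0,0,0,0],
  [0,-0.8,0,0,0,0],
  [0,-0.8,0,0,0,0],
  [-0.7,-0.5,0,0,0,0],
  [0,0,0,0,0,0],
  [0,0,0,0,0,0],
])

```text
clock: 10.32
eef_pos: [455.6, 172.1, 315.6]
tool_rot: [-1.571, -0.001, 0.179]
force: [0.3, -0.1, 0.7]
width: 85.7
```

```bash
python3 - <<'E'
from h import *
s=get_image("scene")[:,:,::-1].copy(); t=get_image("top")[:,:,::-1].copy()
st=read_state();print(st["eef_pos"],st["force"],st["qd"].round(3))
o=np.zeros((384,800,3),np.uint8);o[:,:400]=s[:,112:];o[:,400:]=t[:,:400];cv2.imwrite("pics/e1.png",o)
for n,im,b in(("s",s,(245,88,270,120)),("t",t,(355,222,385,250))): print(n,blob(im,b,"blue")[0])
a,_=blob(s,(330,150,460,260),"red");print(a,plane("scene",a,152))
E
```

```text
[455.56822715 172.01487847 314.87028303] [-0.40738239 -0.25697483 -0.11682035] [ 0.     0.007 -0.001  0.001  0.001  0.     0.001]
s [256.40322581  96.19354839]
t [371.16111111 235.26666667]
[399.96646341 206.56707317] [485.87265225 178.08208755 152.        ]
```

View pics/e1.png

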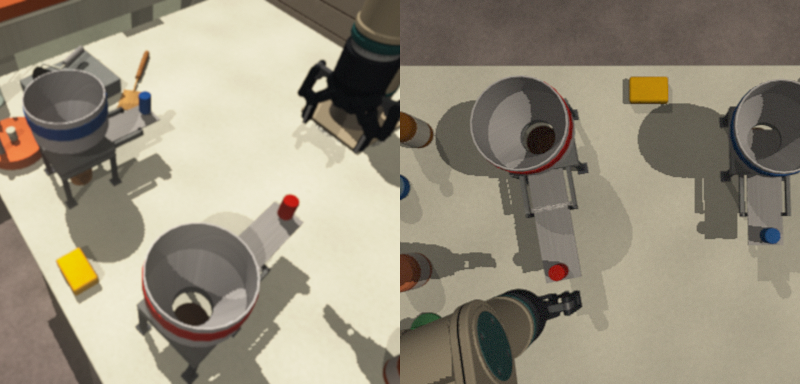

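The pictures show the red gate well out, with its knob at (158,271) in the top view. The blue knob hasn't moved and the gripper is clear. One last check of the distance from knob to bin, which should be about 275 mm when fully open, and then I'll hand in.

```bash
python3 - <<'E'
from h import *
b=plane("top",(121.5,125),268)[:2];k=np.array([485.9,176.4]);print(b,np.linalg.norm(b-k)-175,"mm drawn (est)")
if np.linalg.norm(b-k)-175>85: finish_job(); print("handed in",read_state()["clock"])
E
```

```text
[750.30671536 220.42786106] 93.04731611794494 mm drawn (est)
the job is handed in; nothing more can be done
the job is handed in; nothing more can be done
```

I gripped the red knob from above, drew its gate about 81.5 mm to its end stop, then let go and lifted clear. The job was handed in at about 10.5 s; it reports no verdict.

- **End stop:** at x ≈ 486 mm the pull force rose to 24 N and the knob stopped moving. After release, the scene camera still put the knob there (x ≈ 485.9 mm).
- **Drawn distance:** a rough camera estimate from the bin centre gives 93 mm drawn rather than 100 mm. I put the gap down to error in my hand-picked bin centre. That figure clears the 90 mm limit only narrowly, so I'm relying mainly on the force at the stop.
- **Blue gate:** the blue knob's image position shifted by no more than 0.3 pixels, so it has not visibly moved.
- **Robot:** the last force reading was about 0.5 N, sensor noise, with the gripper open and clear of everything in view.

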